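Seat a cover plate in the swing-in fixture

TASK

Take the orange cover plate out of the rack and lean it, knob side outward, on the yellow sloping rest and let go of it there; then take it again by its black knob and lay it flat, knob up, on the dark fixture bed, clearly askew (about 35 degrees short of home, clear of the blue lip) with its notched corner at the brass pin, and let go. Now turn it in place by pushing with the fingers on its end edge close to the corner opposite the notch, with the notch bearing on the pin all through the turn, until its long edge has swung fully home along the fence, under the blue lip. Leave the blue plate, the screwdriver and the tin where they are.

Things in the scene. Friction and masses are not known exactly. Their poses are not given: they have to be found in the camera images.
- cover: Orange cover plate, 120 x 90 x 10 mm, 0.3 kg, standing in a rack slot on one long edge. Origin: middle of that lower edge, mid-thickness. y: along the 120 mm side (-60 to 60); z: across the 90 mm side, lower edge 0, upper edge 90; x: through the thickness (-5 to 5), towards the knob's face, so up when it lies flat knob up. Its two ends and upper edge are bare.
- cover_notch (a point): Cover: point x 0, y -52, z 8 mm. The corner at y -60, z 0 is cut out by a square notch 14 x 14 mm (inner corner y -46, z 14). When both sides of the notch bear on the pin, the pin's centre line passes through this point, and the plate swings about it.
- cover_corner (a point): Cover: the corner opposite the notch (x 0, y 60, z 90 mm). Push on the 90 mm end edge (y = 60) within about 25 mm of this corner, towards the plate's -y, following the arc about the pin: it swings counter-clockwise seen from above.
- cover_knob (a point): Cover: centre of the outer end face of its black square knob (x 35, y 0, z 42 mm). The knob is 24 mm along y, 24 mm along z (30 to 54) and stands 30 mm off the +x face. Gripping the plate's upper edge, keep the fingertips above z = 56 to clear it.
- spare: Blue plate of the same shape and size in the rack's other slot; leave it alone. Origin and axes as for the orange one.
- rack: Grey plastic rack, fixed, 150 x 160 mm, origin under its centre. Base 10 mm thick, on which the plates stand; two slots along its y axis at x -35 and +35 mm, 12 mm wide, between rails reaching 34 mm above the table. Knobs face the rack's +x. Which slot holds the orange plate varies.
- rest: Sloping rest, fixed. Two yellow arms, 25 mm wide, centred at y -47.5 and 47.5 mm, slope at 45 degrees, facing +x and up, rising towards -x, 81 mm long; the 70 mm gap between them lets a finger pass behind the plate. At their foot a ledge, square to the slope, stands 19 mm out. Origin on the table under the line where slope and ledge meet, which is 25 mm up.
- rest_seat (a point): Rest: where the cover's origin lies when the cover leans on the slope with its lower edge on the ledge. The cover's z axis then points up the slope (half to the rest's -x, half up), its x axis half to the rest's +x, half up, its y axis along the rest's y.
- fixture: Fixture, fixed: dark steel bed (x -60 to 105, y -70 to 100 mm), top 10 mm above the table; origin on the table under the middle of the cover's home place. Home: cover's x up, its z along the fixture's -x, its y along the fixture's +y. The askew lay before pushing: turned clockwise from home, seen from above, about the pin, by 25 to 45 degrees.
- pin: Brass pin of the fixture, upright, diameter 12 mm, top 28 mm above the table; origin on its axis at table height (fixture x +37, y -52 mm).
- fixture_home (a point): Fixture point x -45, y 60, 15 mm above the table: here lies cover_corner when home. Aluminium fence along y (-60 to 45), 22 mm high, face at x -46.5 (the plate may turn till it touches). Blue lip on it: y 7 to 45, x -58.5 to -26.5, from 22.5 to 28.5 mm above the table; the plate's top, at 20 mm, slides under it.
- driver: Red-handled screwdriver, 190 mm, lying loose on the mat beyond the rack; leave alone.
- tin: Small green-labelled tin, diameter 66, height 60 mm, loose, standing beyond the rest; leave alone.

How it is judged:
By the outcome, as a careful person would: the job done as asked, in the order asked, and still so for the second after the job is handed in, with the robot touching nothing.
It also fails if it takes over 72 s, if anything falls off the work surface, if the arm or the gripper's body presses on something with over 40 N, if the wrist force passes 120 N, or if a joint passes its speed limit or range.

ROBOT

A 6-joint arm with a two-finger parallel gripper is mounted at the origin on the work surface. World frame = base frame: x ahead of the robot, y to its left, z up, the work surface at z = 0. Lengths are in m, angles in rad, forces in N, time in s.
With the tool pointing down it reaches from about 0.35 to 0.975 m from the base axis. Payload 4.9 kg.
Tool frame: the origin (TCP) lies at the very end of the fingers, on their centre line; the grasp point (between the pads) lies 19 mm behind it; z points along the fingers, y is the line along which they close (so a half turn about z gives the same grasp; the last joint's range is limited). The gripper opens to 85 mm and grips with 20 to 120 N. Pads are 22 mm wide; open, the fingers measure 114 mm over their backs; the gripper's body (76 mm by 85 mm) begins 54 mm behind the grasp point. The pads swing forward as they close: fully open they stand 13 mm farther back than shut.
Start: joints at [-0.119, 0.053, 1.613, -0, 1.476, -0.119], TCP at [0.625, 0, 0.231] pointing down, gripper open.
Joint ranges: [-3.01, 3.01], [-1.01, 2.22], [0.06, 2.58], [-1.02, 4.17], [0.09, 2.62], [-3.14, 3.14]. Speed limits (rad/s): [2.57, 2.57, 3.14, 3.14, 3.14, 3.14].

INTERFACE

Orientations are given as a rotation vector (axis times angle).
In Python, from station import * gives the robot as it stands.
- The arm moves only by the shell command python3 -m crank 'ROWS' [OPENING] [FORCE]. ROWS is JSON, a list of rows, each an object with "offset": the shift along the tool's x, y, z in m, a list of three; "twist": the turn, a rotation vector about the tool's x, y, z in degrees, a list of three. In form: [{"offset": [x, y, z], "twist": [rx, ry, rz]}, ...]. A call has 1 to 20 rows; each row is the pose to reach, as a shift and turn from the pose commanded when the call began, along the tool's axes at that moment; what a row does not reach only later rows make up. A row lasts 1/8 s, in which the tool goes at most 62.5 mm and 10.7 degrees, less where a joint would pass 70% of its speed; a pose out of reach is approached as far as the arm can. A call with a gripper value outside its range is refused whole. OPENING is the opening, from 0 (shut) to 1 (fully open), set as the call begins (- or left out, the last holds). The fingers move at their own pace and stop on an object; FORCE is the grip in N (left out, the last holds). Time passes only in rows, so rows that repeat a pose let the fingers close. It gives the time, the measured TCP pose, the force, the opening and the grip force at its end, in the units of the state.
- get_obs(): the state, without advancing time (a new reading comes with each control period).
- get_image(name): name is "scene" or "side" or "wrist"; returns the picture (480x640x3 uint8, red, green, blue); there is no depth.
- get_calibration(name): a dict with "intrinsics" (3x3 intrinsics, pixels), "world_from_camera" (4x4, takes a point from camera to world coordinates); the wrist camera has in their place "tool_from_camera" (4x4, takes a point from camera to tool coordinates, whose origin is the TCP and whose axes are the flange's). Camera axes: x right, y up, looking along -z (the intrinsics and any distortion apply to the point x, -y, -z); pixel columns grow to the right and rows downward; lengths in m; the calibration is good to about 2 mm. The wrist camera is an equidistant fisheye: a pixel r from the principal point sees the ray r / f radians off the axis. A picture is of the moment at which its call begins: read the wrist's pose just before it. get_calibration takes no time and is no camera call.
- finish_job(): hands the job in; it is judged then, once.
Trained networks look in the newest picture that a camera, given by its name, has taken for a name from the list of things; names that differ only in an ending like _2 or _b are one class to them, and where a whole thing is asked for, a point or a joint stands for the part that bears it (a point fixed in the world has none). Each returns a list of dicts, best first, with "confidence" (0 to 1); they miss things now and then, are a little off and sometimes report something else, mostly with a low value. They report only what shows in the picture. A call takes as long as a camera call.
- cut_out(query, camera): "region" (480x640 bool, what is visible of it) and "rect" ([centre column, centre row, width, height] in pixels, round what is visible of it).
The state is a dict: "t": time; "q": joint angles; "dq": joint speeds; "effort": joint torques, N m; "tool_pos": TCP position; "tool_rot": TCP orientation; "contact_force": force on the tool from outside, world axes, zero at the start; "wrist_torque": the same for the moment, N m; "opening": finger opening in m; "grip_force": force on a finger pad.
Only numpy, scipy, OpenCV 4.12 (cv2) and the standard library are available. Lean on these libraries where they do the work, as an engineer would, in place of code of your own. Each camera call takes 0.05 s, during which the arm holds its last target. There are 200 camera calls.

## Working session

There is one attempt and no reset: what is moved stays moved. The work goes in short steps, Python scripts to look and compute and a shell command to move; the robot and the scene stay as the last step left them, time stands still between calls to the robot, and variables do not carry over. Pictures are saved under pics/ and viewed, at most 10 in all, crops included, and the job is handed in when it is done.

```bash
mkdir -p pics; ls; python3 - <<'E'
from station import *
import cv2,numpy as np
o=get_obs();print(o)
a=get_image("scene");b=get_image("side")
for n in("scene","side","wrist"):
    print(n,{k:np.round(v,4).tolist() if hasattr(v,'__len__') else v for k,v in get_calibration(n).items()})
cv2.imwrite("pics/scene0.png",a[:,:,::-1]);cv2.imwrite("pics/side0.png",b[:,:,::-1])
E
```

```text
pics
{'t': 0.0, 'q': array([-1.18988232e-01,  5.33328671e-02,  1.61429194e+00,  5.00018564e-06,
        1.47599002e+00, -1.18988086e-01]), 'dq': array([-0.00026217,  0.00020538,  0.00097252, -0.00035043, -0.00088332,
        0.00198996]), 'effort': array([ 2.70554956e-04, -3.93670499e+01, -3.70175600e+01, -1.62778279e-04,
        6.93513779e-03, -6.06393527e-06]), 'tool_pos': array([6.24380958e-01, 8.31804135e-05, 2.30079118e-01]), 'tool_rot': array([-2.22031559e+00, -2.22031420e+00,  1.95643056e-03]), 'contact_force': array([-0.4206413 , -0.81783372, -0.25005394]), 'wrist_torque': array([ 0.00249974, -0.015081  ,  0.02413952]), 'grip_force': 0.0, 'opening': 0.08504323589581861}
scene {'intrinsics': [[556.891, 0.0, 319.4725], [0.0, 556.891, 244.5281], [0.0, 0.0, 1.0]], 'world_from_camera': [[0.8223, -0.3653, 0.4363, 1.0435], [0.5687, 0.5541, -0.6079, -0.6568], [-0.0197, 0.748, 0.6634, 0.7929], [0.0, 0.0, 0.0, 1.0]]}
side {'intrinsics': [[579.2498, 0.0, 316.8946], [0.0, 579.2498, 241.844], [0.0, 0.0, 1.0]], 'world_from_camera': [[0.8461, 0.401, -0.3512, 0.1226], [-0.5328, 0.6145, -0.5819, -0.8222], [-0.0175, 0.6794, 0.7335, 1.1417], [0.0, 0.0, 0.0, 1.0]]}
wrist {'intrinsics': [[371.6483, 0.0, 325.5762], [0.0, 371.6483, 235.6962], [0.0, 0.0, 1.0]], 'tool_from_camera': [[0.0001, 0.9622, 0.2723, 0.0698], [1.0, -0.0001, 0.0002, -0.0007], [0.0002, 0.2723, -0.9622, -0.143], [0.0, 0.0, 0.0, 1.0]]}
```

View pics/scene0.png

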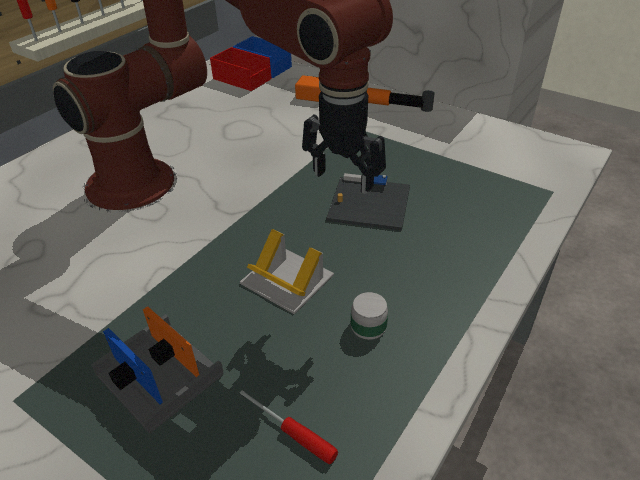

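View pics/side0.png

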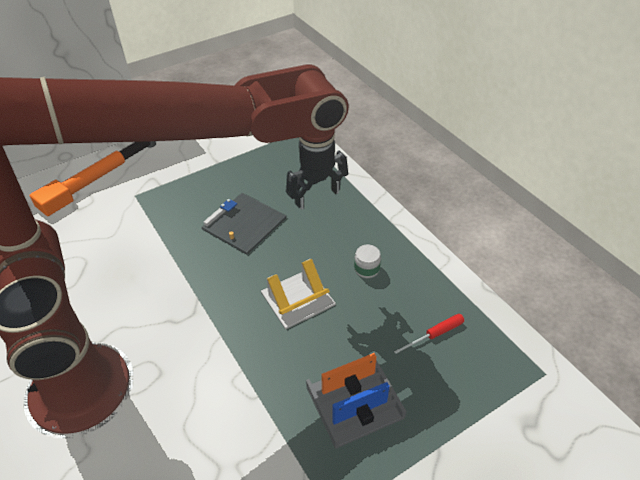

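The scene shows the rack lower left with blue in front (150,370) and orange behind (175,345), knobs to the lower left. The rest is at (288,270), the tin at (369,315), the driver at (300,435), and the fixture at (368,205), partly behind the gripper. I'll fit poses with silhouettes.

```bash
cat > h.py <<'E'
from station import *
import cv2,numpy as np
from scipy.spatial.transform import Rotation as R
from scipy.optimize import minimize
CAL={n:get_calibration(n) for n in("scene","side","wrist")}
def T(p,r): 
    M=np.eye(4);M[:3,:3]=r.as_matrix();M[:3,3]=p;return M
def tool(o): return T(o["tool_pos"],R.from_rotvec(o["tool_rot"]))
def proj(cam,P,M=None):
    c=CAL[cam];K=c["intrinsics"]
    W=c["world_from_camera"] if cam!="wrist" else M@c["tool_from_camera"]
    q=(np.asarray(P)-W[:3,3])@W[:3,:3]; v=q*[1,-1,-1]
    if cam=="wrist":
        r=np.linalg.norm(v[:,:2],axis=1)+1e-12; th=np.arctan2(r,v[:,2])
        u=v[:,:2]/r[:,None]*th[:,None]
    else: u=v[:,:2]/v[:,2:]
    return u*K[0,0]+[K[0,2],K[1,2]]
def box(x0,x1,y0,y1,z0,z1): return np.array([[x,y,z] for x in(x0,x1) for y in(y0,y1) for z in(z0,z1)])/1000
s=2**-.5
def slope(y0,y1):
    f=np.array([0,25.]);u=np.array([-s,s])
    a=f+u*81
    return np.array([[p[0],y,p[1]] for y in(y0,y1) for p in(f,a,f-np.array([s,s])*6,a-np.array([s,s])*6)])/1000
MOD={
 "cover":[box(-5,5,-46,60,0,90),box(-5,5,-60,60,14,90),box(5,35,-12,12,30,54)],
 "rack":[box(-75,75,-80,80,0,10)]+[box(a,b,-80,80,0,34) for a,b in((-75,-41),)][:0],
 "fixture":[box(-60,105,-70,100,0,10),box(-58.5,-46.5,-60,45,10,22),box(-58.5,-26.5,7,45,22.5,28.5)],
}
MOD["spare"]=MOD["cover"]
def sil(cam,boxes,X,M=None):
    S=4;im=np.zeros((480,640),np.uint8)
    for b in boxes:
        u=proj(cam,b@X[:3,:3].T+X[:3,3],M)
        cv2.fillConvexPoly(im,cv2.convexHull(np.round(u*16).astype(np.int32)),255,cv2.LINE_AA,4)
    return im/255.
def fit(boxes,views,mk,p0,step):
    """views: list of (cam,mask,M,ignore)"""
    def cost(p):
        X=mk(p);c=0
        for cam,m,M in views:
            a=sil(cam,boxes,X,M);c+=1-np.minimum(a,m).sum()/np.maximum(a,m).sum()
        return c/len(views)
    best=None
    for q in p0:
        sx=np.vstack([q]+[np.array(q)+np.eye(len(q))[i]*step[i] for i in range(len(q))])
        r=minimize(cost,q,method="Nelder-Mead",options=dict(initial_simplex=sx,maxiter=250,xatol=1e-4,fatol=1e-5))
        if best is None or r.fun<best.fun: best=r
    return best
def seg(name,cam,k=0):
    d=cut_out(name,cam)
    print(name,cam,[(round(e["confidence"],2),np.round(e["rect"]).tolist(),int(e["region"].sum())) for e in d[:3]])
    return d[k]["region"].astype(float) if d else None
def flat(p): return T([p[0],p[1],p[3] if len(p)>3 else 0],R.from_euler("z",p[2]))
def ray(cam,uv,z,M=None):
    c=CAL[cam];K=c["intrinsics"];W=c["world_from_camera"] if cam!="wrist" else M@c["tool_from_camera"]
    v=(np.array(uv,float)-[K[0,2],K[1,2]])/K[0,0]
    if cam=="wrist":
        th=np.linalg.norm(v);d=np.array([*(v/th*np.sin(th)),np.cos(th)])
    else: d=np.array([*v,1])
    d=W[:3,:3]@(d*[1,-1,-1]);return W[:3,3]+d*(z-W[2,3])/d[2]
E
cat > m1.py <<'E'
from h import *
import pickle
get_image("scene");get_image("side")
D={(n,c):seg(n,c) for n in("cover","spare","rack","rest","fixture","pin","tin","driver") for c in("scene","side")}
pickle.dump(D,open("m1.pkl","wb"))
for n in("cover","spare","rack","rest","fixture","pin","tin","driver"):
    for c in("scene","side"):
        m=D[n,c]
        if m is not None and m.any():
            v,u=np.nonzero(m);print(n,c,"z0 centroid",np.round(ray(c,(u.mean(),v.mean()),0.02),3))
E
python3 m1.py
```

```text
cover scene [(0.76, [170.0, 341.0, 54.0, 64.0], 1678), (0.3, [370.0, 315.0, 35.0, 47.0], 1424)]
cover side [(0.58, [350.0, 373.0, 58.0, 42.0], 1254)]
spare scene [(0.9, [134.0, 365.0, 58.0, 78.0], 1603), (0.39, [369.0, 202.0, 86.0, 61.0], 3462)]
spare side [(0.61, [362.0, 404.0, 60.0, 44.0], 1334)]
rack scene [(0.95, [154.0, 374.0, 132.0, 114.0], 5117), (0.68, [292.0, 426.0, 93.0, 73.0], 1199)]
rack side [(0.73, [354.0, 405.0, 102.0, 84.0], 2987)]
rest scene [(0.91, [287.0, 272.0, 92.0, 82.0], 3996)]
rest side [(0.82, [300.0, 292.0, 73.0, 68.0], 2724)]
fixture scene [(0.58, [369.0, 199.0, 84.0, 61.0], 3507), (0.3, [172.0, 341.0, 58.0, 66.0], 1575)]
fixture side [(0.61, [245.0, 225.0, 83.0, 60.0], 2816)]
pin scene [(0.6, [338.0, 198.0, 7.0, 9.0], 38)]
pin side [(0.52, [300.0, 290.0, 73.0, 66.0], 2832)]
tin scene [(0.56, [370.0, 317.0, 36.0, 45.0], 1435)]
tin side [(0.98, [367.0, 264.0, 29.0, 34.0], 751), (0.25, [348.0, 375.0, 55.0, 44.0], 1257)]
driver scene [(0.89, [291.0, 427.0, 95.0, 75.0], 1313)]
driver side [(0.61, [430.0, 334.0, 67.0, 40.0], 532)]
cover scene z0 centroid [ 0.461 -0.308  0.02 ]
cover side z0 centroid [ 0.508 -0.303  0.02 ]
spare scene z0 centroid [ 0.445 -0.381  0.02 ]
spare side z0 centroid [ 0.489 -0.374  0.02 ]
rack scene z0 centroid [ 0.506 -0.375  0.02 ]
rack side z0 centroid [ 0.474 -0.378  0.02 ]
rest scene z0 centroid [ 0.531 -0.058  0.02 ]
rest side z0 centroid [ 0.525 -0.056  0.02 ]
fixture scene z0 centroid [0.548 0.233 0.02 ]
fixture side z0 centroid [0.529 0.241 0.02 ]
pin scene z0 centroid [0.481 0.213 0.02 ]
pin side z0 centroid [ 0.525 -0.056  0.02 ]
tin scene z0 centroid [ 0.722 -0.059  0.02 ]
tin side z0 centroid [ 0.731 -0.057  0.02 ]
driver scene z0 centroid [ 0.758 -0.319  0.02 ]
driver side z0 centroid [ 0.751 -0.317  0.02 ]
```

```bash
cat > m2.py <<'E'
from h import *
import pickle
D=pickle.load(open("m1.pkl","rb"))
vs=[]
for c in("scene","side"):
    m=np.clip(D["cover",c]+D["spare",c]+D["rack",c],0,1);vs.append((c,m,None))
sh=lambda bs,x:[b+np.array([x,0,10])/1000 for b in bs]
RK=[box(-75,75,-80,80,0,10),box(-49,-21,-80,80,10,30),box(21,49,-80,80,10,30)]+sh(MOD["cover"],-35)+sh(MOD["cover"],35)
r=fit(RK,vs,flat,[(.49,-.36,a) for a in np.radians([-160,-120,-90,-60])],(.02,.02,.2));print("rack",r.x[:2].round(4),np.degrees(r.x[2]).round(2),r.fun)
vs=[(c,D["fixture",c],None) for c in("side","scene")]
for a in range(0,360,90):
    r=fit(MOD["fixture"],vs[:1],flat,[(.54,.24,np.radians(a+30)),(.54,.24,np.radians(a-15))],(.02,.02,.2));print("fix",r.x[:2].round(4),np.degrees(r.x[2]).round(2),r.fun, "pin",flat(r.x)@[.037,-.052,.02,1])
# rest: yellow pixels
im={c:get_image(c) for c in("scene","side")}
vs=[]
for c in im:
    h=cv2.cvtColor(im[c],cv2.COLOR_RGB2HSV)
    y=((h[...,0]>18)&(h[...,0]<32)&(h[...,1]>120)&(h[...,2]>70)).astype(np.uint8)
    m=D["rest",c].astype(np.uint8);m=cv2.dilate(m,np.ones((5,5)));vs.append((c,(y*m).astype(float),None));print(c,(y*m).sum())
led=np.array([[p[0],y,p[1]] for y in(-60,60) for p in((0,25),(19*s,25+19*s),(3*s,25-3*s),(22*s,25+16*s))])/1000
RS=[slope(-60,-35),slope(35,60),led]
for a in(-150,-100,-50,0,90,180):
    r=fit(RS,vs,flat,[(.52,-.06,np.radians(a))],(.02,.02,.2));print("rest",r.x[:2].round(4),np.degrees(r.x[2]).round(2),r.fun)
E
python3 m2.py
```

```text
rack [ 0.4855 -0.356 ] -98.16 0.08039696049872108
fix [0.5207 0.2375] 22.46 0.04861858605480429 pin [0.57472482 0.20361691 0.02       1.        ]
fix [0.5584 0.2434] 110.72 0.06490128966028652 pin [0.59399476 0.29636738 0.02       1.        ]
fix [0.5584 0.243 ] 110.74 0.06517980887024555 pin [0.59395466 0.29605866 0.02       1.        ]
fix [0.5159 0.2716] 293.15 0.07361295142056112 pin [0.48259395 0.2171419  0.02       1.        ]
scene 1492
side 966
rest [ 0.5276 -0.0793] -92.01 0.12995776538954523
rest [ 0.5276 -0.0793] -92.0 0.13002387267993248
rest [ 0.5274 -0.0793] -92.11 0.1305174645140571
rest [ 0.4989 -0.0394] 18.48 0.7971393110115188
rest [ 0.5271 -0.0652] 85.09 0.7179223553281181
rest [ 0.5602 -0.0399] 169.76 0.7991227880319838
```

Orange sits in the rack's -x slot. The pin seen at (0.481, 0.213) settles the fixture's yaw at about -67°. Next I'll move over the cover with the tool aligned to it and check from near.

```bash
python3 -m crank '[{"offset":[-0.05,-0.02,0],"twist":[0,0,10]},{"offset":[-0.1,-0.04,0],"twist":[0,0,20]},{"offset":[-0.14,-0.06,0],"twist":[0,0,30]},{"offset":[-0.18,-0.075,0],"twist":[0,0,40]},{"offset":[-0.22,-0.09,0],"twist":[0,0,50]},{"offset":[-0.26,-0.11,0],"twist":[0,0,60]},{"offset":[-0.29,-0.12,0],"twist":[0,0,70]},{"offset":[-0.31,-0.13,0],"twist":[0,0,80]},{"offset":[-0.32,-0.134,0],"twist":[0,0,90]},{"offset":[-0.32,-0.134,0],"twist":[0,0,98]},{"offset":[-0.32,-0.134,0],"twist":[0,0,98]},{"offset":[-0.32,-0.134,0],"twist":[0,0,98]}]' 0.55 40
cat > m3.py <<'E'
from h import *
o=get_obs();M=tool(o);im=get_image("wrist");cv2.imwrite("pics/w1.png",im[:,:,::-1])
a=seg("cover","wrist");b=seg("spare","wrist")
print(np.round(o["tool_pos"],4),np.round(M[:3,:3],3).tolist())
mk=lambda p:flat((p[0],p[1],p[2],0.010))
for n,m,x,y in(("cover",a,.49,-.3213),("spare",b,.481,-.39)):
    if m is None: continue
    r=fit(MOD[n],[("wrist",m,M)],mk,[(x,y,np.radians(-98))],(.01,.01,.1));print(n,r.x[:2].round(4),np.degrees(r.x[2]).round(2),r.fun)
E
python3 m3.py
```

```text
t: 2.6
tool_pos: [0.491, -0.3199, 0.2313]
tool_rot: [3.134, -0.216, -0.0]
contact_force: [1.0, -0.5, -0.5]
opening: 0.047
grip_force: 0.0
cover wrist []
spare wrist [(0.61, [420.0, 223.0, 56.0, 148.0], 4776)]
[ 0.491  -0.3199  0.2313] [[0.991, -0.137, -0.0], [-0.137, -0.991, -0.0], [-0.0, 0.0, -1.0]]
spare [ 0.4748 -0.391 ] -98.2 0.14016556427485216
```

View pics/w1.png

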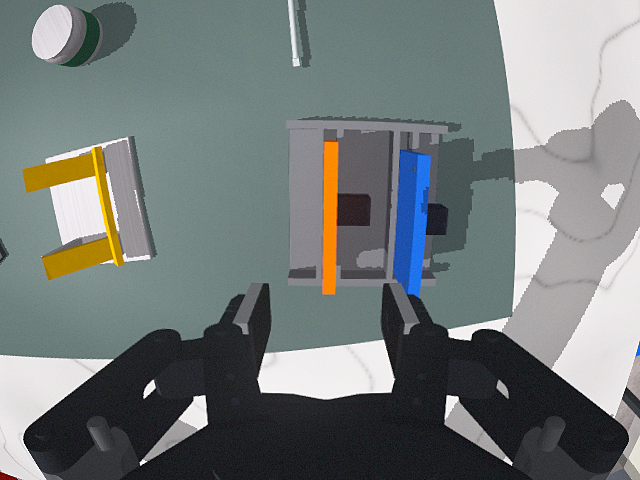

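The wrist view shows the orange top edge as a strip at columns 323–338, rows 141–294, with its knob to the right towards blue. The rest is at left. I'll fit the plate and the rest from colour in this view.

```bash
cat > m4.py <<'E'
from h import *
o=get_obs();M=tool(o);im=cv2.imread("pics/w1.png");h=cv2.cvtColor(im,cv2.COLOR_BGR2HSV)
H,S,V=h[...,0].astype(int),h[...,1],h[...,2]
m=((H>10)&(H<19)&(S>150)&(V>120)).astype(float);m[:,:200]=0;m[320:]=0
v,u=np.nonzero(m);print(m.sum(),u.min(),u.max(),v.min(),v.max())
mk=lambda p:flat((p[0],p[1],p[2],0.010))
r=fit(MOD["cover"][:2],[("wrist",m,M)],mk,[(.49,-.321,np.radians(-98))],(.01,.01,.1));print("cover",r.x[:2].round(4),np.degrees(r.x[2]).round(2),r.fun)
X=mk(r.x);Y=np.linalg.inv(M)@X;print("in tool (mm)",(Y[:3,3]*1000).round(1),"yaw rel",np.degrees(np.arctan2(Y[1,0],Y[0,0])).round(2))
y=((H>18)&(H<32)&(S>120)&(V>70)).astype(float);y[:,200:]=0;y[300:]=0
led=np.array([[p[0],yy,p[1]] for yy in(-60,60) for p in((0,25),(19*s,25+19*s),(3*s,25-3*s),(22*s,25+16*s))])/1000
r=fit([slope(-60,-35),slope(35,60),led],[("wrist",y,M)],flat,[(.5275,-.079,np.radians(-92))],(.01,.01,.1));print("rest",r.x[:2].round(4),np.degrees(r.x[2]).round(2),r.fun)
E
python3 m4.py
```

```text
1995.0 323 337 140 293
cover [ 0.4923 -0.3225] -98.29 0.129306093091756
in tool (mm) [  1.5   2.5 221.3] yaw rel 90.36
rest [ 0.5277 -0.0792] -91.81 0.12671020558569646
```

```bash
python3 -m crank '[{"offset":[0.0015,0.0025,0.04],"twist":[0,0,0]},{"offset":[0.0015,0.0025,0.08],"twist":[0,0,0]},{"offset":[0.0015,0.0025,0.11],"twist":[0,0,0]},{"offset":[0.0015,0.0025,0.14],"twist":[0,0,0]},{"offset":[0.0015,0.0025,0.155],"twist":[0,0,0]},{"offset":[0.0015,0.0025,0.159],"twist":[0,0,0]},{"offset":[0.0015,0.0025,0.159],"twist":[0,0,0]}]' 0.55 50
python3 -m crank '[{"offset":[0,0,0],"twist":[0,0,0]},{"offset":[0,0,0],"twist":[0,0,0]},{"offset":[0,0,0],"twist":[0,0,0]},{"offset":[0,0,0],"twist":[0,0,0]},{"offset":[0,0,0],"twist":[0,0,0]},{"offset":[0,0,0],"twist":[0,0,0]}]' 0 50
```

```text
t: 3.62
tool_pos: [0.4927, -0.3231, 0.0733]
tool_rot: [3.133, -0.219, 0.002]
contact_force: [-0.1, 0.6, -0.6]
opening: 0.0468
grip_force: 0.0
t: 4.38
tool_pos: [0.4928, -0.3233, 0.0735]
tool_rot: [3.133, -0.219, 0.003]
contact_force: [0.2, 1.0, 4.5]
opening: 0.0089
grip_force: 49.8
```

```bash
cat >> h.py <<'E'
def rel(P,Rm,o=None,full=False):
    """offset(mm) and twist(deg) in current tool axes to reach tool position P, matrix Rm"""
    M=tool(o or get_obs());d=M[:3,:3].T@(np.array(P)-M[:3,3]);w=R.from_matrix(M[:3,:3].T@Rm).as_rotvec(degrees=True)
    return (d*1000).round(1),w.round(1)
REST=(.5276,-.0793,np.radians(-91.9));FIX=(.5159,.2716,np.radians(-66.85))
def coverrest():
    Y=T([3.5e-3,0,28.5e-3],R.from_matrix(np.array([[s,0,-s],[0,1,0],[s,0,s]])));return flat(REST)@Y
E
python3 - <<'E'
from h import *
X=coverrest();Rm=np.c_[X[:3,1],X[:3,0],-X[:3,2]]
print(X.round(3))
for n,dx,dz in(("P0",.02,.06),("P1",.004,.015),("P2",.001,.001)):
    P=X@[dx,0,.0633+dz,1];print(n,P[:3].round(4),rel(P[:3],Rm))
E
```

```text
[[-0.023  0.999  0.023  0.527]
 [-0.707 -0.033  0.707 -0.083]
 [ 0.707  0.     0.707  0.028]
 [ 0.     0.     0.     1.   ]]
P0 [ 0.5299 -0.0098  0.1298] (array([  -6.8, -315.5,  -56.7]), array([-44.9,   2.3,  -5.8]))
P1 [ 0.5292 -0.0303  0.0867] (array([  -4.7, -295.2,  -13.5]), array([-44.9,   2.3,  -5.8]))
P2 [ 0.529  -0.0381  0.0747] (array([  -3.9, -287.5,   -1.5]), array([-44.9,   2.3,  -5.8]))
```

```bash
python3 -m crank '[{"offset":[0,0,-0.015],"twist":[0,0,0]},{"offset":[0,0,-0.04],"twist":[0,0,0]},{"offset":[0,0,-0.08],"twist":[0,0,0]},{"offset":[0,0,-0.12],"twist":[0,0,0]},{"offset":[0,-0.03,-0.15],"twist":[0,0,0]},{"offset":[0,-0.08,-0.15],"twist":[-5,0,-1]},{"offset":[-0.001,-0.12,-0.15],"twist":[-12,0.5,-2]},{"offset":[-0.002,-0.17,-0.15],"twist":[-20,1,-3]},{"offset":[-0.003,-0.21,-0.15],"twist":[-28,1.5,-4]},{"offset":[-0.005,-0.25,-0.14],"twist":[-36,2,-5]},{"offset":[-0.006,-0.29,-0.12],"twist":[-42,2.3,-5.8]},{"offset":[-0.007,-0.31,-0.1],"twist":[-44.9,2.3,-5.8]},{"offset":[-0.007,-0.316,-0.08],"twist":[-44.9,2.3,-5.8]},{"offset":[-0.007,-0.316,-0.065],"twist":[-44.9,2.3,-5.8]},{"offset":[-0.007,-0.316,-0.057],"twist":[-44.9,2.3,-5.8]},{"offset":[-0.007,-0.316,-0.057],"twist":[-44.9,2.3,-5.8]},{"offset":[-0.007,-0.316,-0.057],"twist":[-44.9,2.3,-5.8]}]'
cat > m5.py <<'E'
from h import *
import sys
o=get_obs();M=tool(o);print(np.round(M,3))
for c in ("side","scene","wrist"):
    im=get_image(c);cv2.imwrite(f"pics/{sys.argv[1]}_{c}.png",im[:,:,::-1])
E
python3 m5.py a
python3 - <<'E'
import cv2,numpy as np
a=cv2.imread('pics/a_side.png')[180:380,200:440];b=cv2.imread('pics/a_scene.png')[180:380,180:420]
cv2.imwrite('pics/a.png',cv2.resize(np.vstack([np.hstack([a,b])]),None,fx=1.66,fy=1.66,interpolation=cv2.INTER_CUBIC))
E
```

```text
t: 6.5
tool_pos: [0.5297, -0.0094, 0.1304]
tool_rot: [2.357, -0.041, -0.017]
contact_force: [0.9, -1.1, -1.2]
opening: 0.0093
grip_force: 49.6
[[ 0.999 -0.025 -0.024  0.53 ]
 [-0.035 -0.708 -0.706 -0.009]
 [ 0.     0.706 -0.708  0.13 ]
 [ 0.     0.     0.     1.   ]]
```

View pics/a.png

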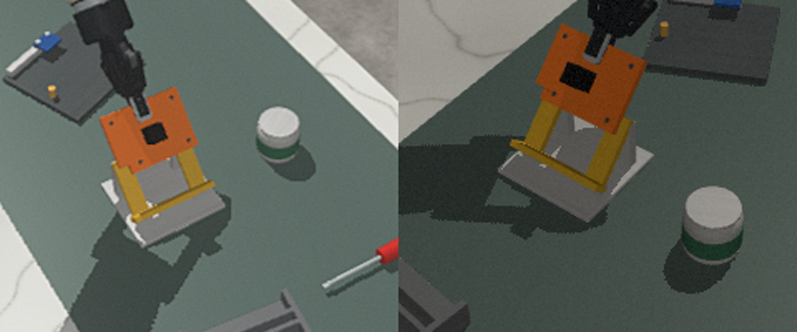

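Side and scene views show the cover held knob-out, tilted parallel to the slope and above the arms. I'll check its in-hand offset, then lower it.

```bash
cat > m6.py <<'E'
from h import *
M=tool(get_obs())
vs=[]
for c in("side","scene"):
    h=cv2.cvtColor(cv2.imread(f"pics/a_{c}.png"),cv2.COLOR_BGR2HSV);H,S,V=h[...,0].astype(int),h[...,1],h[...,2]
    m=((H>6)&(H<17)&(S>150)&(V>90)).astype(np.uint8)
    n,l,st,_=cv2.connectedComponentsWithStats(m);roi=st[:,4].copy();
    # component near rest
    best=[i for i in range(1,n) if st[i,4]>300 and 200<st[i,0]+st[i,2]/2<400 and st[i,1]>150];print(c,st[best])
    m=(l==best[0]).astype(np.uint8);cs,_=cv2.findContours(m,cv2.RETR_EXTERNAL,cv2.CHAIN_APPROX_NONE);cv2.drawContours(m,cs,-1,1,-1)
    vs.append((c,m.astype(float),None))
B=np.c_[M[:3,1],M[:3,0],-M[:3,2]]
def mk(p):
    X=np.eye(4);X[:3,:3]=B@R.from_euler("x",p[2]).as_matrix();X[:3,3]=M[:3,3]+B@np.array([0,p[0],p[1]-.0633]);return X
r=fit(MOD["cover"],vs,mk,[(0,0,0)],(.005,.005,.05));print("y,z off",r.x[:2].round(4),"rot",np.degrees(r.x[2]).round(2),r.fun)
E
python3 m6.py; python3 - <<'E'
from h import *
X=coverrest();Rm=np.c_[X[:3,1],X[:3,0],-X[:3,2]]
for n,dx,dz in(("P1",.004,.015),("P2",.001,.001)):
    P=X@[dx,0,.0633+dz,1];print(n,P[:3].round(4),rel(P[:3],Rm))
E
```

```text
side [[ 260  232   59   53 1577]]
scene [[ 263  194   67   67 2201]]
y,z off [-0.001   0.0001] rot 0.33 0.13427273522769556
P1 [ 0.5292 -0.0303  0.0867] (array([  0.3, -15.6,  45.9]), array([-0.1,  0. , -0. ]))
P2 [ 0.529  -0.0381  0.0747] (array([  0.3, -18.6,  59.9]), array([-0.1,  0. , -0. ]))
```

```bash
python3 -m crank '[{"offset":[0.001,-0.008,0.02],"twist":[0,0,0]},{"offset":[0.001,-0.014,0.035],"twist":[0,0,0]},{"offset":[0.001,-0.0165,0.046],"twist":[0,0,0]},{"offset":[0.001,-0.0175,0.052],"twist":[0,0,0]},{"offset":[0.001,-0.018,0.056],"twist":[0,0,0]},{"offset":[0.001,-0.018,0.058],"twist":[0,0,0]},{"offset":[0.001,-0.018,0.0595],"twist":[0,0,0]},{"offset":[0.001,-0.018,0.0595],"twist":[0,0,0]}]'
```

```text
t: 7.65
tool_pos: [0.5294, -0.038, 0.0748]
tool_rot: [2.357, -0.039, -0.017]
contact_force: [0.0, 0.2, -1.7]
opening: 0.0094
grip_force: 49.8
```

```bash
python3 -m crank '[{"offset":[0,-0.0005,0.001],"twist":[0,0,0]},{"offset":[0,-0.0005,0.002],"twist":[0,0,0]},{"offset":[0,-0.0005,0.002],"twist":[0,0,0]}]'; python3 -m crank '[{"offset":[0,-0.0005,0.0005],"twist":[0,0,0]},{"offset":[0,-0.001,0.001],"twist":[0,0,0]},{"offset":[0,-0.001,0.001],"twist":[0,0,0]}]'
```

```text
t: 8.02
tool_pos: [0.5294, -0.038, 0.0747]
tool_rot: [2.357, -0.04, -0.017]
contact_force: [-5.8, 10.1, 7.8]
opening: 0.009
grip_force: 51.7
t: 8.4
tool_pos: [0.5294, -0.0378, 0.0745]
tool_rot: [2.356, -0.041, -0.018]
contact_force: [-8.8, 12.1, 13.3]
opening: 0.0088
grip_force: 52.8
```

```bash
python3 -m crank '[{"offset":[0,0,-0.001],"twist":[0,0,0]},{"offset":[0,0,-0.001],"twist":[0,0,0]},{"offset":[0,0,-0.001],"twist":[0,0,0]},{"offset":[0,0,-0.001],"twist":[0,0,0]}]' 0.4; python3 -m crank '[{"offset":[0,0,-0.015],"twist":[0,0,0]},{"offset":[0,0,-0.04],"twist":[0,0,0]},{"offset":[0,0,-0.08],"twist":[0,0,0]},{"offset":[0,0,-0.12],"twist":[0,0,0]},{"offset":[0,0,-0.12],"twist":[0,0,0]}]'
python3 m5.py b; sed -i 's#pics/a_#pics/b_#; s#B=np.c_.*#X0=coverrest();B=X0[:3,:3]#; s#X\[:3,3\]=M.*#X[:3,3]=X0[:3,3]+B@np.array([p[3],p[0],p[1]]);return X#; s#\[(0,0,0)\],(.005,.005,.05)#[(0,0,0,0)],(.005,.005,.05,.003)#; s#r.fun)#r.fun,r.x[3])#' m6.py; python3 m6.py
python3 - <<'E'
import cv2,numpy as np
a=cv2.imread('pics/b_side.png')[180:380,200:440];b=cv2.imread('pics/b_scene.png')[180:380,180:420]
cv2.imwrite('pics/b.png',cv2.resize(np.vstack([np.hstack([a,b])]),None,fx=1.66,fy=1.66,interpolation=cv2.INTER_CUBIC))
E
```

```text
t: 8.9
tool_pos: [0.529, -0.0387, 0.0718]
tool_rot: [2.357, -0.039, -0.019]
contact_force: [-0.5, 0.4, 0.2]
opening: 0.0341
grip_force: 0.0
t: 9.52
tool_pos: [0.5343, 0.0486, 0.1605]
tool_rot: [2.359, -0.038, -0.009]
contact_force: [-0.9, 0.3, -0.7]
opening: 0.0339
grip_force: 0.0
[[ 1.    -0.025 -0.018  0.534]
 [-0.031 -0.709 -0.705  0.049]
 [ 0.005  0.705 -0.709  0.16 ]
 [ 0.     0.     0.     1.   ]]
side [[ 268  256   58   52 1655]]
scene [[ 256  224   66   67 2296]]
y,z off [-0.0004  0.001 ] rot 0.51 0.06966168148596358 -0.002218390451321639
```

View pics/b.png

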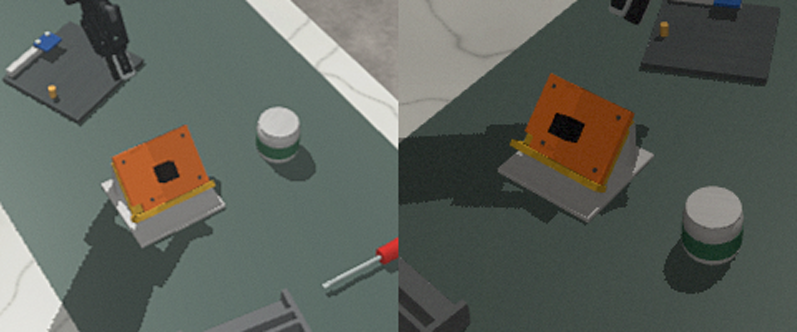

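The cover leans properly on the rest, knob outward and both edges seated. The fit is within 1–2 mm of the expected seat. Now I'll work out the knob approach.

```bash
cat > m7.py <<'E'
from h import *
from scipy.spatial.transform import Slerp
M=tool(get_obs());X=coverrest()
Rt=np.c_[X[:3,2],X[:3,1],-X[:3,0]]
R1=np.array([[1,0,0],[0,-1,0],[0,0,-1.]])           # down, x=+X y=-Y
R2=np.array([[0,1,0],[1,0,0],[0,0,-1.]])            # down, x=+Y y=+X
def seq(A,B,PA,PB,n):
    rs=Slerp([0,1],R.from_matrix([A,B]))
    for i in range(1,n+1):
        t=i/n;yield rs(t).as_matrix(),PA+(PB-PA)*t
Pa=M[:3,3];Pb=np.array([.54,0.0,.28]);Pc=np.array([.54,-.1,.28]);Pd=(X@[.12,0,.042,1])[:3]
for A,B,PA,PB,n in((M[:3,:3],R1,Pa,Pb,5),(R1,R2,Pb,Pc,9),(R2,Rt,Pc,Pd,6)):
    for m,p in seq(A,B,PA,PB,n): d,w=rel(p,m);print((d/1000).round(3).tolist(),w.round(0).tolist())
print(rel(Pd,Rt),Pd)
E
python3 m7.py
```

```text
[0.002, 0.024, -0.011] [9.0, 0.0, -0.0]
[0.004, 0.048, -0.022] [18.0, 0.0, -1.0]
[0.006, 0.072, -0.033] [27.0, 1.0, -1.0]
[0.008, 0.096, -0.044] [36.0, 1.0, -1.0]
[0.01, 0.12, -0.055] [45.0, 1.0, -2.0]
[0.01, 0.128, -0.048] [45.0, 5.0, -11.0]
[0.01, 0.136, -0.04] [44.0, 9.0, -21.0]
[0.011, 0.144, -0.032] [44.0, 13.0, -30.0]
[0.011, 0.151, -0.024] [43.0, 17.0, -40.0]
[0.012, 0.159, -0.016] [42.0, 20.0, -49.0]
[0.012, 0.167, -0.008] [40.0, 24.0, -58.0]
[0.012, 0.175, -0.0] [39.0, 28.0, -68.0]
[0.013, 0.183, 0.007] [37.0, 32.0, -77.0]
[0.013, 0.191, 0.015] [35.0, 36.0, -87.0]
[0.011, 0.179, 0.036] [40.0, 42.0, -84.0]
[0.009, 0.167, 0.057] [46.0, 47.0, -82.0]
[0.007, 0.156, 0.077] [52.0, 53.0, -79.0]
[0.005, 0.144, 0.098] [58.0, 58.0, -76.0]
[0.003, 0.133, 0.119] [64.0, 64.0, -73.0]
[0.0, 0.121, 0.139] [69.0, 69.0, -69.0]
(array([  0.5, 121. , 139.3]), array([ 69.1,  69.4, -69.3])) [ 0.52565531 -0.13792208  0.1430513 ]
```

```bash
python3 -m crank '[{"offset":[0.002,0.024,-0.011],"twist":[9,0,0]},{"offset":[0.004,0.048,-0.022],"twist":[18,0,-1]},{"offset":[0.006,0.072,-0.033],"twist":[27,1,-1]},{"offset":[0.008,0.096,-0.044],"twist":[36,1,-1]},{"offset":[0.01,0.12,-0.055],"twist":[45,1,-2]},{"offset":[0.01,0.128,-0.048],"twist":[45,5,-11]},{"offset":[0.01,0.136,-0.04],"twist":[44,9,-21]},{"offset":[0.011,0.144,-0.032],"twist":[44,13,-30]},{"offset":[0.011,0.151,-0.024],"twist":[43,17,-40]},{"offset":[0.012,0.159,-0.016],"twist":[42,20,-49]},{"offset":[0.012,0.167,-0.008],"twist":[40,24,-58]},{"offset":[0.012,0.175,0],"twist":[39,28,-68]},{"offset":[0.013,0.183,0.007],"twist":[37,32,-77]},{"offset":[0.013,0.191,0.015],"twist":[35,36,-87]},{"offset":[0.011,0.179,0.036],"twist":[40,42,-84]},{"offset":[0.009,0.167,0.057],"twist":[46,47,-82]},{"offset":[0.007,0.156,0.077],"twist":[52,53,-79]},{"offset":[0.005,0.144,0.098],"twist":[58,58,-76]},{"offset":[0.003,0.133,0.119],"twist":[64,64,-73]},{"offset":[0.0005,0.121,0.139],"twist":[69.1,69.4,-69.3]}]' 0.65
python3 - <<'E'
from h import *
X=coverrest();Rt=np.c_[X[:3,2],X[:3,1],-X[:3,0]]
for d in(.12,.045,.009):
  P=(X@[d,0,.042,1])[:3];print(rel(P,Rt))
print(get_obs()["q"].round(2))
E
```

```text
t: 12.18
tool_pos: [0.5252, -0.1383, 0.142]
tool_rot: [-1.792, -1.729, -0.748]
contact_force: [0.6, -0.1, -0.9]
opening: 0.0555
grip_force: 0.0
(array([ 1. ,  0.4, -0.4]), array([ 0.1, -0.3, -0.1]))
(array([ 0.6,  0.3, 74.6]), array([ 0.1, -0.3, -0.1]))
(array([  0.4,   0.2, 110.6]), array([ 0.1, -0.3, -0.1]))
[-0.7   0.2   1.76  0.6   1.71 -0.74]
```

```bash
cat > m8.py <<'E'
from h import *
import sys
M=tool(get_obs());im=get_image("wrist");cv2.imwrite(f"pics/{sys.argv[1]}.png",im[:,:,::-1])
h=cv2.cvtColor(im,cv2.COLOR_RGB2HSV);H,S,V=h[...,0].astype(int),h[...,1],h[...,2]
m=((H>6)&(H<18)&(S>150)&(V>70)).astype(np.uint8)
m[430:]=0
X0=coverrest();B=X0[:3,:3]
def mk(p):
    X=np.eye(4);X[:3,:3]=B@R.from_euler("x",p[2]).as_matrix();X[:3,3]=X0[:3,3]+B@np.array([0,p[0],p[1]]);return X
# compare on orange only: model plate minus knob silhouette
K=MOD["cover"]
def cost(p):
    X=mk(p);a=sil("wrist",K[:2],X,M)*(1-sil("wrist",K[2:],X,M));return 1-np.minimum(a,m).sum()/np.maximum(a,m).sum()
r=minimize(cost,[0,0,0],method="Nelder-Mead",options=dict(initial_simplex=[[0,0,0],[.005,0,0],[0,.005,0],[0,0,.05]],xatol=1e-4,fatol=1e-5))
print("y,z",r.x[:2].round(4),np.degrees(r.x[2]).round(2),r.fun,m.sum())
E
python3 m8.py w2
```

```text
y,z [0.0008 0.0018] 0.29 0.047703339405081646 17964
```

View pics/w2.png

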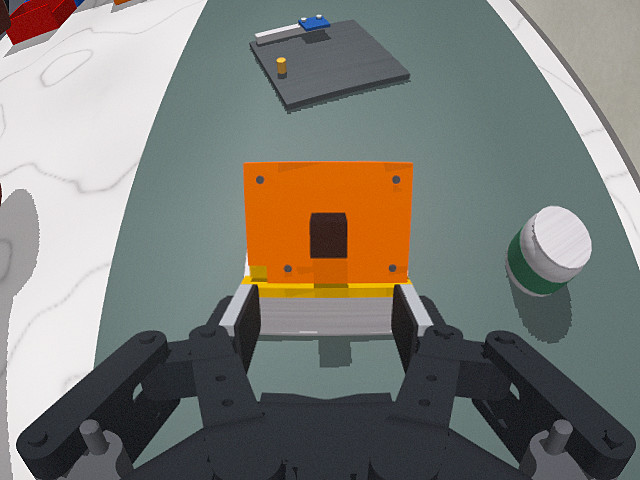

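The wrist view shows the knob centred at (328,235) between the open fingers and the notch at lower left (258,272). Closing on the knob.

```bash
python3 - <<'E'
from h import *
M=tool(get_obs());m=seg("fixture","wrist")
r=fit(MOD["fixture"],[("wrist",m,M)],flat,[FIX],(.02,.02,.1));print(r.x[:2].round(4),np.degrees(r.x[2]).round(2),r.fun,"pin",flat(r.x)@[.037,-.052,.02,1])
p=seg("pin","wrist")
if p is not None:
    v,u=np.nonzero(p);print("pin",ray("wrist",(u.mean(),v.mean()),.019,M))
E
python3 -m crank '[{"offset":[0.002,0.001,0.03],"twist":[0,0,0]},{"offset":[0.002,0.001,0.06],"twist":[0,0,0]},{"offset":[0.002,0.001,0.085],"twist":[0,0,0]},{"offset":[0.002,0.001,0.1],"twist":[0,0,0]},{"offset":[0.002,0.001,0.107],"twist":[0,0,0]},{"offset":[0.002,0.001,0.11],"twist":[0,0,0]},{"offset":[0.002,0.001,0.11],"twist":[0,0,0]}]' 0.65 60
python3 -m crank '[{"offset":[0,0,0],"twist":[0,0,0]},{"offset":[0,0,0],"twist":[0,0,0]},{"offset":[0,0,0],"twist":[0,0,0]},{"offset":[0,0,0],"twist":[0,0,0]},{"offset":[0,0,0],"twist":[0,0,0]}]' 0 60
```

```text
fixture wrist [(0.6, [328.0, 64.0, 160.0, 97.0], 9420)]
[0.512  0.2667] -68.56 0.04349896201277803 pin [0.47710847 0.21323433 0.02       1.        ]
pin wrist [(0.42, [282.0, 67.0, 8.0, 17.0], 120)]
pin [0.47804911 0.21029766 0.019     ]
t: 13.2
tool_pos: [0.5305, -0.0588, 0.0682]
tool_rot: [-1.794, -1.736, -0.745]
contact_force: [0.5, 0.3, 0.5]
opening: 0.0553
grip_force: 0.0
t: 13.82
tool_pos: [0.5305, -0.0589, 0.068]
tool_rot: [-1.794, -1.736, -0.745]
contact_force: [-1.1, -4.6, 2.6]
opening: 0.0227
grip_force: 59.8
```

```bash
cat > m9.py <<'E'
from h import *
vs=[]
B=MOD["fixture"]
for c in("scene","side"):
    get_image(c);m=seg("fixture",c);vs.append((c,m,None))
    p=seg("pin",c)
    if p is not None: v,u=np.nonzero(p);print("pin",ray(c,(u.mean(),v.mean()),.019))
for v in(vs,vs[:1],vs[1:]):
    r=fit(B,v,flat,[(.513,.268,np.radians(-68))],(.01,.01,.1));print(r.x[:2].round(4),np.degrees(r.x[2]).round(2),r.fun,"pin",(flat(r.x)@[.037,-.052,.02,1]).round(4))
E
python3 m9.py
```

```text
fixture scene [(0.91, [368.0, 203.0, 86.0, 55.0], 3661)]
pin scene [(0.5, [340.0, 199.0, 7.0, 7.0], 18)]
pin [0.48020865 0.21440146 0.019     ]
fixture side [(0.7, [257.0, 210.0, 56.0, 31.0], 824)]
pin side []
[0.5141 0.2692] -67.81 0.3886614001117909 pin [0.4799 0.2153 0.02   1.    ]
[0.5135 0.2693] -68.51 0.042640780855697225 pin [0.4787 0.2158 0.02   1.    ]
[0.6023 0.3257] -122.1 0.7072367547841492 pin [0.5386 0.322  0.02   1.    ]
```

```bash
cat >> h.py <<'E'
FIX=(.5133,.2685,np.radians(-68.2))
def down(a): # tool down, tool y (=cover y) heading a deg
    a=np.radians(a);return np.array([[-np.sin(a),np.cos(a),0],[np.cos(a),np.sin(a),0],[0,0,-1.]])
E
python3 - <<'E'
from h import *
from scipy.spatial.transform import Slerp
M=tool(get_obs());A=M[:3,:3];P=M[:3,3];P1=P-A[:,2]*.06;P2=np.array([.505,.06,.2])
rs=Slerp([0,1],R.from_matrix([A,down(-13.2)]))
for t in np.linspace(0,1,7)[1:]: print([x.tolist() for x in rel(P1+(P2-P1)*t+[0,0,.03*np.sin(np.pi*t)],rs(t).as_matrix())])
E
```

```text
[[40.1, -4.8, -62.3], [-0.7, -7.5, 1.8]]
[[77.3, -9.7, -61.7], [-1.4, -14.9, 3.6]]
[[109.6, -14.5, -56.3], [-2.1, -22.4, 5.4]]
[[136.2, -19.4, -45.1], [-2.9, -29.9, 7.1]]
[[157.9, -24.3, -29.0], [-3.6, -37.4, 8.9]]
[[176.8, -29.2, -10.1], [-4.3, -44.8, 10.7]]
```

```bash
python3 -m crank '[{"offset":[0,0,-0.012],"twist":[0,0,0]},{"offset":[0,0,-0.035],"twist":[0,0,0]},{"offset":[0,0,-0.06],"twist":[0,0,0]},{"offset":[0.04,-0.005,-0.062],"twist":[-0.7,-7.5,1.8]},{"offset":[0.077,-0.01,-0.062],"twist":[-1.4,-15,3.6]},{"offset":[0.11,-0.015,-0.056],"twist":[-2.1,-22.4,5.4]},{"offset":[0.136,-0.019,-0.045],"twist":[-2.9,-30,7.1]},{"offset":[0.158,-0.024,-0.029],"twist":[-3.6,-37.4,8.9]},{"offset":[0.177,-0.029,-0.01],"twist":[-4.3,-44.8,10.7]},{"offset":[0.177,-0.029,-0.01],"twist":[-4.3,-44.8,10.7]},{"offset":[0.177,-0.029,-0.01],"twist":[-4.3,-44.8,10.7]},{"offset":[0.177,-0.029,-0.01],"twist":[-4.3,-44.8,10.7]}]'
cat > m10.py <<'E'
from h import *
M=tool(get_obs());im=get_image("wrist");cv2.imwrite("pics/w3.png",im[:,:,::-1])
print(M.round(3).tolist())
m=seg("fixture","wrist");p=seg("pin","wrist")
r=fit(MOD["fixture"],[("wrist",m,M)],flat,[FIX],(.01,.01,.1));print(r.x[:2].round(4),np.degrees(r.x[2]).round(2),r.fun,"pin",(flat(r.x)@[.037,-.052,.02,1]).round(4))
if p is not None:
    v,u=np.nonzero(p);print("pin",u.mean(),v.mean(),ray("wrist",(u.mean(),v.mean()),.019,M))
E
python3 m10.py
```

```text
t: 15.62
tool_pos: [0.5049, 0.0592, 0.1997]
tool_rot: [-2.462, -1.948, -0.0]
contact_force: [0.8, 1.1, -2.5]
opening: 0.0233
grip_force: 59.1
[[0.23, 0.973, -0.001, 0.505], [0.973, -0.23, 0.002, 0.059], [0.002, -0.002, -1.0, 0.2], [0.0, 0.0, 0.0, 1.0]]
fixture wrist [(0.78, [318.0, 61.0, 245.0, 123.0], 16449), (0.16, [327.0, 282.0, 281.0, 183.0], 37951)]
pin wrist [(0.56, [261.0, 49.0, 16.0, 18.0], 202)]
[0.5155 0.271 ] -68.53 0.014190060407837435 pin [0.4807 0.2175 0.02   1.    ]
pin 258.3267326732673 50.08910891089109 [0.48041553 0.21433854 0.019     ]
```

View pics/w3.png

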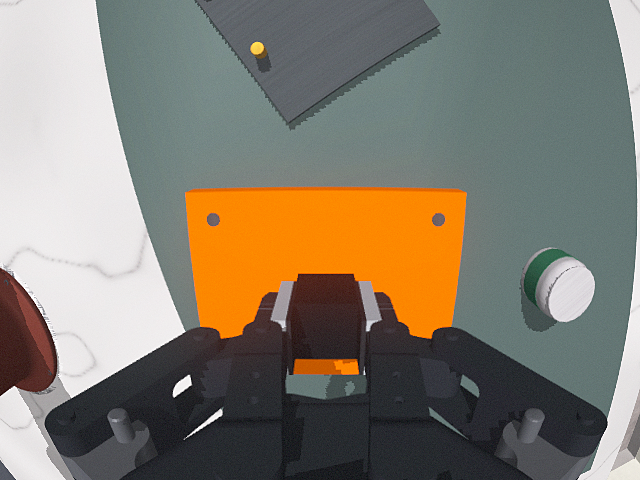

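```bash
python3 - <<'E'
from h import *
M=tool(get_obs())
for z,uv in((.028,(258,46)),(.028,(258,48)),(.010,(259.5,60))): print(z,ray("wrist",uv,z,M).round(4))
# cover in hand: tool axes x=cz,y=cy,z=-cx
def X(p): # p: y,z of TCP on cover, x
    C=np.eye(4);C[:3,:3]=M[:3,:3]@np.array([[0,0,1],[0,1,0],[-1,0,0]])@R.from_euler("x",p[3]).as_matrix();C[:3,3]=M[:3,3]-C[:3,:3]@np.array([p[2],p[0],p[1]]);return C
im=cv2.imread("pics/w3.png");h=cv2.cvtColor(im,cv2.COLOR_BGR2HSV);H,S,V=h[...,0].astype(int),h[...,1],h[...,2]
m=((H>6)&(H<18)&(S>150)&(V>70)).astype(float);m[275:]=0
K=np.ones((480,640));K[275:]=0
def cost(p):
    a=sil("wrist",MOD["cover"][:2],X(p),M)*K*(1-sil("wrist",MOD["cover"][2:],X(p),M)*0);return 1-np.minimum(a,m).sum()/np.maximum(a,m).sum()
p0=np.array([0,.042,.009,0]);r=minimize(cost,p0,method="Nelder-Mead",options=dict(initial_simplex=np.vstack([p0,p0+np.diag([.003,.003,.003,.03])]),xatol=1e-4,fatol=1e-6))
print("TCP on cover y,z,x",(r.x[:3]*1000).round(1),"rot",np.degrees(r.x[3]).round(2),r.fun,cost(p0))
E
```

```text
0.028 [0.4822 0.2157 0.028 ]
0.028 [0.4818 0.2139 0.028 ]
0.01 [0.4784 0.2074 0.01  ]
TCP on cover y,z,x [ 1.  43.1 10.7] rot -0.03 0.025320933131490753 0.052933045767768694
```

```bash
python3 -m crank '[{"offset":[0.03,-0.002,0.03],"twist":[0,0,1]},{"offset":[0.06,-0.005,0.07],"twist":[0,0,2]},{"offset":[0.08,-0.007,0.1],"twist":[0,0,3]},{"offset":[0.0825,-0.007,0.115],"twist":[0,0,3]},{"offset":[0.0825,-0.007,0.12],"twist":[0,0,3]},{"offset":[0.0825,-0.007,0.12],"twist":[0,0,3]},{"offset":[0.0825,-0.007,0.12],"twist":[0,0,3]}]'
sed -i 's/w3.png/w4.png/' m10.py; python3 m10.py
```

```text
t: 16.65
tool_pos: [0.518, 0.1422, 0.0816]
tool_rot: [-2.512, -1.886, -0.004]
contact_force: [-0.1, 0.1, -2.7]
opening: 0.023
grip_force: 59.1
[[0.279, 0.96, 0.002, 0.518], [0.96, -0.279, 0.002, 0.142], [0.002, 0.002, -1.0, 0.082], [0.0, 0.0, 0.0, 1.0]]
fixture wrist [(0.86, [311.0, 95.0, 380.0, 189.0], 54440)]
pin wrist [(0.63, [229.0, 154.0, 31.0, 20.0], 487)]
[0.5153 0.2692] -68.07 0.10528610767456992 pin [0.4809 0.2154 0.02   1.    ]
pin 227.21971252566735 154.8069815195072 [0.48046573 0.21433323 0.019     ]
```

View pics/w4.png

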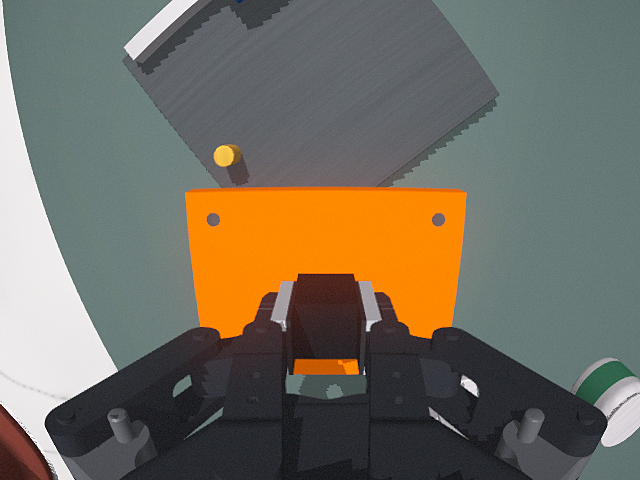

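The wrist view shows the pin top at about (228,154) and the plate's far edge at row 190, columns 187–466. I'll take the pin relative to the plate from this one image.

```bash
python3 - <<'E'
from h import *
M=tool(get_obs());im=cv2.imread("pics/w4.png");h=cv2.cvtColor(im,cv2.COLOR_BGR2HSV)
m=((h[...,0]>18)&(h[...,0]<32)&(h[...,1]>120)&(h[...,2]>140)).astype(np.uint8);m[180:]=0;m[:,:200]=0;m[:,260:]=0
n,l,st,c=cv2.connectedComponentsWithStats(m);i=1+np.argmax(st[1:,4]);print(st[i],c[i])
pin=T([0,0,0],R.identity())
th=np.linspace(0,2*np.pi,24);cyl=np.array([[.006*np.cos(t),.006*np.sin(t),z] for t in th for z in(.010,.028)])
r=fit([cyl],[("wrist",(l==i).astype(float),M)],lambda p:flat((p[0],p[1],0)),[(.4805,.2150)],(.003,.003));print("pin",r.x.round(4),r.fun)
P=np.array([*r.x,.015]);print("tool frame pin",(M[:3,:3].T@(P-M[:3,3])*1000).round(1))
zt=M[2,3]-.0045
for uv in((187,191),(466,191),(200,325),(454,325)): print(uv,(M[:3,:3].T@(ray("wrist",uv,zt,M)-M[:3,3])*1000).round(1))
E
```

```text
[214 145  20  21 319] [223.55799373 155.34796238]
pin [0.4798 0.2149] 0.4388413275477894
tool frame pin [ 58.8 -56.4  66.1]
(187, 191) [ 47.3 -59.1   4.5]
(466, 191) [47.3 58.2  4.6]
(200, 325) [-16.  -60.2   4.4]
(454, 325) [-16.1  59.8   4.5]
```

```bash
python3 -m crank '[{"offset":[0.04,0,0],"twist":[0,0,0]},{"offset":[0.075,0,0],"twist":[0,0,0]},{"offset":[0.095,0,0],"twist":[0,0,0]},{"offset":[0.095,0,0.015],"twist":[0,0,0]},{"offset":[0.095,0,0.03],"twist":[0,0,0]},{"offset":[0.095,0,0.04],"twist":[0,0,0]},{"offset":[0.095,0,0.045],"twist":[0,0,0]},{"offset":[0.095,0,0.049],"twist":[0,0,0]},{"offset":[0.095,0,0.049],"twist":[0,0,0]}]'; python3 -m crank '[{"offset":[0,0,0.001],"twist":[0,0,0]},{"offset":[0,0,0.002],"twist":[0,0,0]},{"offset":[0,0,0.003],"twist":[0,0,0]},{"offset":[0,0,0.003],"twist":[0,0,0]}]'
```

```text
t: 17.92
tool_pos: [0.543, 0.2337, 0.0308]
tool_rot: [-2.511, -1.886, 0.0]
contact_force: [1.2, -0.2, -2.2]
opening: 0.0226
grip_force: 59.6
t: 18.42
tool_pos: [0.5432, 0.2341, 0.0281]
tool_rot: [-2.51, -1.886, -0.001]
contact_force: [0.2, 0.9, -2.5]
opening: 0.023
grip_force: 59.6
```

```bash
python3 -m crank '[{"offset":[0,0,0.001],"twist":[0,0,0]},{"offset":[0,0,0.002],"twist":[0,0,0]},{"offset":[0,0,0.002],"twist":[0,0,0]}]';python3 -m crank '[{"offset":[0,0,0.001],"twist":[0,0,0]},{"offset":[0,0,0.0015],"twist":[0,0,0]},{"offset":[0,0,0.0015],"twist":[0,0,0]}]'
```

```text
t: 18.8
tool_pos: [0.5433, 0.2341, 0.0268]
tool_rot: [-2.51, -1.886, -0.001]
contact_force: [-4.3, -0.6, 4.2]
opening: 0.0227
grip_force: 60.5
t: 19.18
tool_pos: [0.5434, 0.2341, 0.0268]
tool_rot: [-2.51, -1.886, 0.001]
contact_force: [-8.9, -3.6, 13.8]
opening: 0.023
grip_force: 61.7
```

```bash
python3 -m crank '[{"offset":[0,0,-0.002],"twist":[0,0,0]},{"offset":[0,-0.001,-0.002],"twist":[0,0,0]},{"offset":[0,-0.002,-0.002],"twist":[0,0,0]},{"offset":[0,-0.002,-0.002],"twist":[0,0,0]}]';python3 -m crank '[{"offset":[0,-0.001,0],"twist":[0,0,0]},{"offset":[0,-0.002,0],"twist":[0,0,0]},{"offset":[0,-0.002,0],"twist":[0,0,0]}]'
```

```text
t: 19.68
tool_pos: [0.5419, 0.2347, 0.0268]
tool_rot: [-2.511, -1.887, -0.003]
contact_force: [0.9, -0.6, 0.1]
opening: 0.0227
grip_force: 59.9
t: 20.05
tool_pos: [0.5413, 0.2349, 0.0271]
tool_rot: [2.51, 1.887, 0.007]
contact_force: [6.9, -1.2, -2.8]
opening: 0.0226
grip_force: 59.5
```

```bash
python3 -m crank '[{"offset":[0,0.0013,0],"twist":[0,0,0]},{"offset":[-0.001,0.0013,0],"twist":[0,0,0]},{"offset":[-0.002,0.0013,0],"twist":[0,0,0]},{"offset":[-0.002,0.0013,0],"twist":[0,0,0]}]';python3 -m crank '[{"offset":[-0.001,0,0],"twist":[0,0,0]},{"offset":[-0.0015,0,0],"twist":[0,0,0]},{"offset":[-0.0015,0,0],"twist":[0,0,0]}]'
```

```text
t: 20.55
tool_pos: [0.5412, 0.2335, 0.027]
tool_rot: [-2.511, -1.886, -0.006]
contact_force: [5.4, 1.7, -3.2]
opening: 0.023
grip_force: 59.7
t: 20.92
tool_pos: [0.5411, 0.2332, 0.0273]
tool_rot: [-2.511, -1.884, -0.01]
contact_force: [7.2, 4.5, -3.6]
opening: 0.0228
grip_force: 59.5
```

```bash
python3 -m crank '[{"offset":[0.001,0.0003,0],"twist":[0,0,0]},{"offset":[0.001,0.0003,0.001],"twist":[0,0,0]},{"offset":[0.001,0.0003,0.001],"twist":[0,0,0]},{"offset":[0.001,0.0003,0.001],"twist":[0,0,0]}]'; python3 -m crank '[{"offset":[0,0,0],"twist":[0,0,0]},{"offset":[0,0,0],"twist":[0,0,0]},{"offset":[0,0,0],"twist":[0,0,0]},{"offset":[0,0,0],"twist":[0,0,0]}]' 0.6
python3 -m crank '[{"offset":[0,0,-0.02],"twist":[0,0,0]},{"offset":[0,0,-0.05],"twist":[0,0,0]},{"offset":[0,0,-0.09],"twist":[0,0,0]},{"offset":[0,0,-0.12],"twist":[0,0,0]},{"offset":[-0.05,0.02,-0.14],"twist":[0,0,0]},{"offset":[-0.09,0.04,-0.14],"twist":[0,0,0]},{"offset":[-0.09,0.04,-0.14],"twist":[0,0,0]},{"offset":[-0.09,0.04,-0.14],"twist":[0,0,0]}]'
python3 - <<'E'
from h import *
M=tool(get_obs());im=get_image("wrist");cv2.imwrite("pics/w5.png",im[:,:,::-1])
h=cv2.cvtColor(im,cv2.COLOR_RGB2HSV);H,S,V=h[...,0].astype(int),h[...,1],h[...,2]
m=((H>6)&(H<18)&(S>150)&(V>70)).astype(np.uint8);n,l,st,c=cv2.connectedComponentsWithStats(m);i=1+np.argmax(st[1:,4]);m=(l==i).astype(float);print(st[i])
K=MOD["cover"]
L=np.array([[0,0,1],[0,1,0],[1,0,0]]).T
def mk(p): # cover flat; p: pin-point world xy, heading of cover y
    a=p[2];cy=np.array([np.cos(a),np.sin(a),0]);cx=np.array([0,0,1.]);cz=np.cross(cx,cy);X=np.eye(4);X[:3,:3]=np.c_[cx,cy,cz];X[:3,3]=np.array([p[0],p[1],.015])-X[:3,:3]@[0,-.052,.008];return X
def cost(p):
    X=mk(p);a=sil("wrist",K[:2],X,M)*(1-sil("wrist",K[2:],X,M));return 1-np.minimum(a,m).sum()/np.maximum(a,m).sum()
p0=np.array([.480,.215,np.radians(-16.2)]);r=minimize(cost,p0,method="Nelder-Mead",options=dict(initial_simplex=np.vstack([p0,p0+np.diag([.003,.003,.05])]),xatol=1e-4,fatol=1e-6))
print("notch pt",r.x[:2].round(4),"heading",np.degrees(r.x[2]).round(2),r.fun)
f=seg("fixture","wrist");print(get_obs()["tool_pos"])
E
```

```text
t: 21.42
tool_pos: [0.5412, 0.2335, 0.0269]
tool_rot: [-2.51, -1.885, -0.006]
contact_force: [2.6, 3.7, 3.6]
opening: 0.0227
grip_force: 60.5
t: 21.92
tool_pos: [0.5398, 0.2321, 0.0252]
tool_rot: [-2.51, -1.886, 0.001]
contact_force: [-0.3, -0.6, -0.1]
opening: 0.0511
grip_force: 0.0
t: 22.92
tool_pos: [0.5538, 0.1348, 0.1664]
tool_rot: [-2.511, -1.886, -0.003]
contact_force: [-0.8, 0.7, -0.4]
opening: 0.0512
grip_force: 0.0
[  200    48   153   116 14256]
notch pt [0.4804 0.2148] heading -16.07 0.11374295173984927
fixture wrist [(0.77, [276.0, 116.0, 276.0, 230.0], 20973)]
[0.55348199 0.1354033  0.1657478 ]
```

View pics/w5.png

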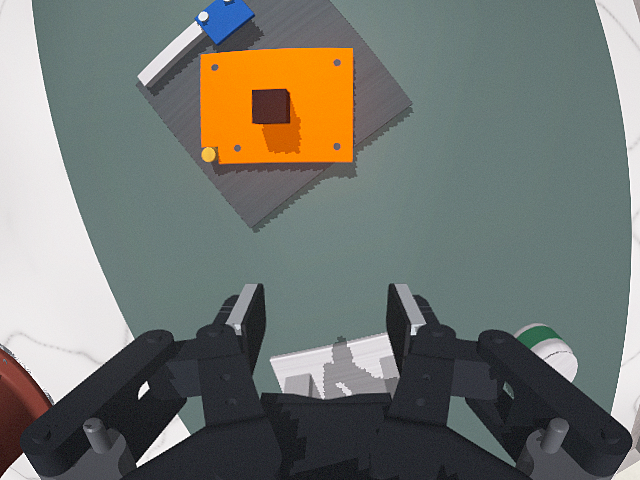

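The plate lies flat, knob up, with its notch at the pin (208,155), about 38° short of home and clear of the lip. Next I'll shut the fingers and move to the end edge.

```bash
cat >> h.py <<'E'
PIN=np.array([.4807,.2146])
def pushpose(a,g,zc,h=.0145):
    t=np.radians(a);cy=np.array([np.cos(t),np.sin(t)]);cz=np.array([-np.sin(t),np.cos(t)])
    return np.r_[PIN+(.112+g)*cy+(zc-.008)*cz,h],down(a)
E
python3 - <<'E'
from h import *
for g,h in((.035,.166),(.035,.0145),(.0165,.0145)): print(rel(*pushpose(-16.2,g,.078,h)))
E
```

```text
(array([ 1.257e+02,  5.520e+01, -1.000e-01]), array([-0. , -0.1,  0.1]))
(array([125.4,  55.4, 151.4]), array([-0. , -0.1,  0.1]))
(array([125.4,  36.9, 151.4]), array([-0. , -0.1,  0.1]))
```

```bash
python3 -m crank '[{"offset":[0.04,0.02,0],"twist":[0,0,0]},{"offset":[0.08,0.04,0],"twist":[0,0,0]},{"offset":[0.11,0.05,0],"twist":[0,0,0]},{"offset":[0.125,0.055,0.02],"twist":[0,0,0]},{"offset":[0.1255,0.0555,0.06],"twist":[0,0,0]},{"offset":[0.1255,0.0555,0.1],"twist":[0,0,0]},{"offset":[0.1255,0.0555,0.13],"twist":[0,0,0]},{"offset":[0.1255,0.0555,0.145],"twist":[0,0,0]},{"offset":[0.1255,0.0555,0.151],"twist":[0,0,0]},{"offset":[0.1255,0.0555,0.151],"twist":[0,0,0]}]' 0 20
python3 -m crank '[{"offset":[0,-0.005,0],"twist":[0,0,0]},{"offset":[0,-0.009,0],"twist":[0,0,0]},{"offset":[0,-0.013,0],"twist":[0,0,0]},{"offset":[0,-0.016,0],"twist":[0,0,0]},{"offset":[0,-0.016,0],"twist":[0,0,0]}]'
python3 - <<'E'
from h import *
print(get_obs()["contact_force"].round(1))
for g in(.0165,.0145): print(rel(*pushpose(-16.2,g,.078)))
E
```

```text
t: 24.28
tool_pos: [0.6424, 0.2403, 0.0154]
tool_rot: [-2.51, -1.887, -0.003]
contact_force: [-0.5, -0.4, 1.4]
opening: 0.0002
grip_force: 0.0
t: 24.9
tool_pos: [0.6262, 0.2444, 0.0146]
tool_rot: [-2.51, -1.886, -0.001]
contact_force: [-0.7, 0.0, -0.3]
opening: 0.0
grip_force: 0.0
[-0.7  0.  -0.3]
(array([ 0.8, -2.9,  0.1]), array([-0. , -0.1,  0. ]))
(array([ 0.8, -4.9,  0.1]), array([-0. , -0.1,  0. ]))
```

```bash
for i in 1 2 3; do python3 -m crank '[{"offset":[0,-0.001,0],"twist":[0,0,0]},{"offset":[0,-0.002,0],"twist":[0,0,0]},{"offset":[0,-0.002,0],"twist":[0,0,0]}]' | grep -E "tool_pos|contact"; done
cat > m11.py <<'E'
from h import *
import sys
M=tool(get_obs());K=MOD["cover"]
def mk(p):
    a=p[2];cy=np.array([np.cos(a),np.sin(a),0]);cx=np.array([0,0,1.]);cz=np.cross(cx,cy);X=np.eye(4);X[:3,:3]=np.c_[cx,cy,cz];X[:3,3]=np.array([p[0],p[1],.015])-X[:3,:3]@[0,-.052,.008];return X
vs=[]
for c in("side","scene"):
    im=get_image(c);cv2.imwrite(f"pics/{sys.argv[1]}_{c}.png",im[:,:,::-1])
    h=cv2.cvtColor(im,cv2.COLOR_RGB2HSV);H,S,V=h[...,0].astype(int),h[...,1],h[...,2]
    m=((H>5)&(H<18)&(S>140)&(V>60)).astype(np.uint8)
    X=mk((*PIN,np.radians(0)));u=proj(c,X[None,:3,3]+.045*X[None,:3,2])[0].astype(int);R0=np.zeros_like(m);cv2.circle(R0,tuple(int(x) for x in u),70,1,-1);m*=R0
    vs.append((c,m.astype(float)));print(c,int(m.sum()),end=" ")
def cost(p):
    X=mk(p);t=0
    for c,m in vs:
        a=sil(c,K[:2],X)*(1-sil(c,K[2:],X));t+=1-np.minimum(a,m).sum()/np.maximum(a,m).sum()
    return t
p0=np.array([*PIN,np.radians(float(sys.argv[2]))]);r=minimize(cost,p0,method="Nelder-Mead",options=dict(initial_simplex=np.vstack([p0,p0+np.diag([.003,.003,.05])]),xatol=1e-4,fatol=1e-6))
print("notch pt",r.x[:2].round(4),"heading",np.degrees(r.x[2]).round(2),round(r.fun/2,3),get_obs()["tool_pos"].round(4))
E
python3 m11.py c -16
```

```text
tool_pos: [0.6246, 0.2449, 0.0146]
contact_force: [-0.4, -0.6, 0.1]
tool_pos: [0.6225, 0.2454, 0.0146]
contact_force: [-0.3, -0.5, -0.6]
tool_pos: [0.6206, 0.246, 0.0146]
contact_force: [-0.0, 0.4, -0.5]
side 1005 scene 1203 notch pt [0.4796 0.2154] heading -16.85 0.149 [0.6207 0.246  0.0146]
```

```bash
for i in 1 2 3; do python3 -m crank '[{"offset":[0,-0.001,0],"twist":[0,0,0]},{"offset":[0,-0.002,0],"twist":[0,0,0]},{"offset":[0,-0.002,0],"twist":[0,0,0]}]' | grep -E "tool_pos|contact"; done
python3 m11.py d -16
```

```text
tool_pos: [0.6187, 0.2466, 0.0146]
contact_force: [-1.0, -0.4, 1.3]
tool_pos: [0.6168, 0.2471, 0.0146]
contact_force: [-0.6, -0.0, 0.2]
tool_pos: [0.6149, 0.2477, 0.0146]
contact_force: [-0.6, 0.2, 0.9]
side 990 scene 1181 notch pt [0.4801 0.2146] heading -16.31 0.16 [0.615  0.2477 0.0146]
```

```bash
cat > m12.py <<'E'
from h import *
import sys
M=tool(get_obs());im=get_image("wrist");cv2.imwrite(f"pics/{sys.argv[1]}.png",im[:,:,::-1])
h=cv2.cvtColor(im,cv2.COLOR_RGB2HSV);H,S,V=h[...,0].astype(int),h[...,1],h[...,2]
m=((H>6)&(H<18)&(S>150)&(V>70)).astype(np.uint8);n,l,st,c=cv2.connectedComponentsWithStats(m);i=1+np.argmax(st[1:,4]);m=(l==i).astype(float);print(st[i])
for r in range(140,300,12): 
    u=np.nonzero(m[r])[0]
    if len(u): print(r,u.min(),u.max(),end=" ",)
# edge points (right edge) -> tool-frame at plate top z .020
for r in (st[i,1]+8,st[i,1]+25,st[i,1]+45):
    u=np.nonzero(m[r])[0].max();print("\n",r,u,(M[:3,:3].T@(ray("wrist",(u,r),.020,M)-M[:3,3])*1000).round(1))
g=im[:,:,::-1].astype(int).sum(2);print([ (r,[int(x) for x in g[r,280:380:6]]) for r in(260,285,300)])
E
python3 m12.py w6
```

```text
[  63  266  247   15 2055]
272 63 309 
 274 309 [14.7 -7.5 -5.3]Traceback (most recent call last):
  File "m12.py", line 11, in <module>
    u=np.nonzero(m[r])[0].max();print("\n",r,u,(M[:3,:3].T@(ray("wrist",(u,r),.020,M)-M[:3,3])*1000).round(1))
    return umr_maximum(a, axis, None, out, keepdims, initial, where)
ValueError: zero-size array to reduction operation maximum which has no identity
```

Contact is imminent: the plate end is about 7.5 mm from the finger centre line. I'll compute the arc rows.

```bash
python3 - <<'E'
from h import *
for i in range(1,13):
    t=i/12;a=-16.2+19*t
    d,w=rel(*pushpose(a,.0077-.0017*min(1,t*3),.077-.001*t));print((d/1000).round(4).tolist(),w.tolist())
E
```

```text
[0.003, -0.0024, 0.0001] [-0.0, -0.1, -1.5]
[0.0061, -0.0048, 0.0001] [-0.0, -0.1, -3.1]
[0.0091, -0.0074, 0.0001] [-0.0, -0.1, -4.7]
[0.0121, -0.01, 0.0001] [-0.0, -0.1, -6.3]
[0.015, -0.0123, 0.0002] [-0.0, -0.1, -7.9]
[0.0179, -0.0146, 0.0002] [-0.0, -0.1, -9.5]
[0.0206, -0.0171, 0.0002] [-0.0, -0.1, -11.0]
[0.0234, -0.0196, 0.0002] [-0.0, -0.1, -12.6]
[0.026, -0.0221, 0.0002] [-0.0, -0.1, -14.2]
[0.0286, -0.0248, 0.0002] [-0.0, -0.1, -15.8]
[0.0311, -0.0275, 0.0002] [-0.0, -0.1, -17.4]
[0.0335, -0.0303, 0.0002] [-0.0, -0.1, -19.0]
```

```bash
python3 -m crank '[{"offset":[0.003,-0.0025,0],"twist":[0,0,-1.5]},{"offset":[0.006,-0.005,0],"twist":[0,0,-3]},{"offset":[0.009,-0.0075,0],"twist":[0,0,-4.7]},{"offset":[0.012,-0.01,0],"twist":[0,0,-6.3]},{"offset":[0.015,-0.0125,0],"twist":[0,0,-7.9]},{"offset":[0.018,-0.015,0],"twist":[0,0,-9.5]},{"offset":[0.018,-0.015,0],"twist":[0,0,-9.5]}]'
python3 m11.py e -8; python3 m12.py w7 2>/dev/null | head -4
python3 -c "
from h import *
o=get_obs();M=tool(o);print(np.degrees(np.arctan2(M[1,1],M[0,1])))"
```

```text
t: 28.28
tool_pos: [0.6067, 0.2702, 0.0155]
tool_rot: [-2.345, -2.09, -0.006]
contact_force: [6.1, 2.2, -1.3]
opening: 0.0
grip_force: 2.4
side 991 scene 1174 notch pt [0.4796 0.215 ] heading -6.05 0.157 [0.6068 0.27   0.0155]
[ 107  268  204   14 1849]
272 112 310 
 276 310 [13.7 -7.1 -4.5]
-6.592889952486296
```

```bash
python3 - <<'E'
from h import *
for i in range(1,15):
    t=i/14;a=-6.6+24.6*t
    d,w=rel(*pushpose(a,.0066,.077-.0025*t));print((d/1000).round(4).tolist(),w.tolist())
E
```

```text
[0.0029, -0.0025, 0.001] [0.1, -0.2, -1.7]
[0.0063, -0.0047, 0.001] [0.2, -0.2, -3.5]
[0.0095, -0.0071, 0.001] [0.2, -0.2, -5.3]
[0.0128, -0.0095, 0.001] [0.2, -0.2, -7.0]
[0.0159, -0.0121, 0.001] [0.2, -0.2, -8.8]
[0.019, -0.0147, 0.001] [0.2, -0.2, -10.5]
[0.0219, -0.0174, 0.0011] [0.2, -0.2, -12.3]
[0.0248, -0.0203, 0.0011] [0.2, -0.2, -14.0]
[0.0276, -0.0231, 0.0011] [0.2, -0.2, -15.8]
[0.0304, -0.0261, 0.0011] [0.2, -0.2, -17.6]
[0.033, -0.0292, 0.0011] [0.2, -0.2, -19.3]
[0.0355, -0.0323, 0.0011] [0.2, -0.2, -21.1]
[0.038, -0.0355, 0.0011] [0.2, -0.2, -22.8]
[0.0403, -0.0387, 0.0011] [0.2, -0.2, -24.6]
```

```bash
python3 -m crank '[{"offset":[0.003,-0.0025,0.001],"twist":[0,0,-1.7]},{"offset":[0.006,-0.0047,0.001],"twist":[0,0,-3.5]},{"offset":[0.0095,-0.007,0.001],"twist":[0,0,-5.3]},{"offset":[0.0125,-0.0095,0.001],"twist":[0,0,-7]},{"offset":[0.016,-0.012,0.001],"twist":[0,0,-8.8]},{"offset":[0.019,-0.0145,0.001],"twist":[0,0,-10.5]},{"offset":[0.022,-0.0175,0.001],"twist":[0,0,-12.3]},{"offset":[0.025,-0.02,0.001],"twist":[0,0,-14]},{"offset":[0.025,-0.02,0.001],"twist":[0,0,-14]}]'
python3 m11.py f 7
python3 -c "
from h import *
o=get_obs();M=tool(o);a=np.degrees(np.arctan2(M[1,1],M[0,1]));print(a)
t=np.radians(a);d=M[:2,3]-PIN;print('g',d@[np.cos(t),np.sin(t)]-.112,'zc',d@[-np.sin(t),np.cos(t)]+.008)
for i in range(1,9):
    d,w=rel(*pushpose(a+(20-a)*i/8,.0066,.0765-.0015*i/8));print((d/1000).round(4).tolist(),w.tolist())
"
```

```text
t: 29.55
tool_pos: [0.5899, 0.298, 0.0149]
tool_rot: [-2.073, -2.36, -0.009]
contact_force: [5.1, 3.9, -0.6]
opening: 0.0001
grip_force: 2.9
side 978 scene 1142 notch pt [0.4802 0.2152] heading 7.7 0.151 [0.59   0.2979 0.0149]
7.396853541293651
g 0.007114701990818817 zc 0.07651732079965187
[0.003, -0.0024, 0.0004] [0.2, -0.2, -1.6]
[0.006, -0.0044, 0.0004] [0.2, -0.2, -3.2]
[0.009, -0.0065, 0.0004] [0.2, -0.2, -4.7]
[0.0118, -0.0087, 0.0004] [0.2, -0.2, -6.3]
[0.0147, -0.0109, 0.0004] [0.2, -0.2, -7.9]
[0.0174, -0.0132, 0.0004] [0.3, -0.2, -9.5]
[0.0201, -0.0156, 0.0004] [0.3, -0.2, -11.0]
[0.0227, -0.018, 0.0004] [0.3, -0.2, -12.6]
```

Tracking well, with the notch still on the pin. Continuing to 20°.

```bash
python3 -m crank '[{"offset":[0.003,-0.002,0.0004],"twist":[0,0,-1.6]},{"offset":[0.006,-0.004,0.0004],"twist":[0,0,-3.2]},{"offset":[0.009,-0.0063,0.0004],"twist":[0,0,-4.7]},{"offset":[0.012,-0.0085,0.0004],"twist":[0,0,-6.3]},{"offset":[0.0147,-0.0107,0.0004],"twist":[0,0,-7.9]},{"offset":[0.0174,-0.013,0.0004],"twist":[0,0,-9.5]},{"offset":[0.02,-0.0153,0.0004],"twist":[0,0,-11]},{"offset":[0.0227,-0.0178,0.0004],"twist":[0,0,-12.6]},{"offset":[0.0227,-0.0178,0.0004],"twist":[0,0,-12.6]}]'
cat > st.py <<'E'
from h import *
o=get_obs();M=tool(o);a=np.degrees(np.arctan2(M[1,1],M[0,1]));t=np.radians(a);d=M[:2,3]-PIN;cy=np.array([np.cos(t),np.sin(t)]);cz=np.array([-np.sin(t),np.cos(t)])
print('head',a.round(2),'g',(d@cy-.112).round(4),'zc',(d@cz+.008).round(4),'F cy,cz',(o["contact_force"][:2]@cy).round(1),(o["contact_force"][:2]@cz).round(1))
for da in(1,2,3,4): print([x.tolist() for x in rel(*pushpose(a+da,d@cy-.112,d@cz+.008-.0003*da))])
E
python3 st.py; python3 m11.py g 20
```

```text
t: 30.78
tool_pos: [0.5695, 0.319, 0.0148]
tool_rot: [-1.802, -2.573, -0.012]
contact_force: [5.7, 6.0, -0.4]
opening: -0.0003
grip_force: 3.6
head 20.0 g 0.0072 zc 0.0758 F cy,cz 7.3 3.7
[[1.8, -1.2, 0.3], [0.3, -0.3, -1.0]]
[[3.5, -2.4, 0.3], [0.4, -0.2, -2.0]]
[[5.2, -3.7, 0.3], [0.4, -0.2, -3.0]]
[[6.9, -4.9, 0.3], [0.4, -0.2, -4.0]]
side 910 scene 1086 notch pt [0.48  0.215] heading 20.31 0.176 [0.5696 0.319  0.0149]
```

```bash
python3 -m crank '[{"offset":[0.0009,-0.0006,0],"twist":[0,0,-0.5]},{"offset":[0.0018,-0.0012,0],"twist":[0,0,-1]},{"offset":[0.0018,-0.0012,0],"twist":[0,0,-1]}]'|grep force; python3 st.py|head -1;  python3 -m crank '[{"offset":[0.0009,-0.0006,0],"twist":[0,0,-0.5]},{"offset":[0.0018,-0.0012,0],"twist":[0,0,-1]},{"offset":[0.0018,-0.0012,0],"twist":[0,0,-1]}]'|grep force; python3 st.py|head -1;python3 -m crank '[{"offset":[0.0009,-0.0006,0],"twist":[0,0,-0.5]},{"offset":[0.0014,-0.0012,0],"twist":[0,0,-0.8]},{"offset":[0.0014,-0.0012,0],"twist":[0,0,-0.8]}]'|grep force; python3 st.py|head -1
```

```text
contact_force: [5.2, 7.4, -0.8]
grip_force: 3.7
head 20.98 g 0.0074 zc 0.0755 F cy,cz 7.6 5.1
contact_force: [4.5, 6.9, -1.9]
grip_force: 3.8
head 21.98 g 0.0074 zc 0.0753 F cy,cz 6.7 4.8
contact_force: [5.8, 8.0, -1.5]
grip_force: 4.1
head 22.78 g 0.0074 zc 0.0751 F cy,cz 8.4 5.1
```

```bash
for i in 1 2 3; do python3 -m crank '[{"offset":[0.0006,-0.0006,0],"twist":[0,0,-0.4]},{"offset":[0.0012,-0.0012,0],"twist":[0,0,-0.7]},{"offset":[0.0012,-0.0012,0],"twist":[0,0,-0.7]}]'|grep contact; python3 st.py|head -1; done; python3 m11.py i 22
```

```text
contact_force: [5.2, 8.0, -0.6]
head 23.47 g 0.0075 zc 0.0751 F cy,cz 8.0 5.2
contact_force: [9.2, 7.4, -2.0]
head 24.17 g 0.008 zc 0.0741 F cy,cz 11.5 3.0
contact_force: [12.7, 6.4, -3.4]
head 24.87 g 0.0087 zc 0.0729 F cy,cz 14.2 0.4
side 909 scene 1070 notch pt [0.4807 0.2152] heading 24.05 0.186 [0.5629 0.3242 0.0159]
```

```bash
python3 -m crank '[{"offset":[-0.001,0.004,0],"twist":[0,0,0]},{"offset":[-0.001,0.015,0],"twist":[0,0,0]},{"offset":[-0.001,0.04,0],"twist":[0,0,0]},{"offset":[0,0.045,-0.04],"twist":[0,0,0]},{"offset":[0,0.045,-0.09],"twist":[0,0,0]},{"offset":[-0.03,0.03,-0.14],"twist":[0,0,0]},{"offset":[-0.07,0,-0.17],"twist":[0,0,0]},{"offset":[-0.11,-0.03,-0.19],"twist":[0,0,0]},{"offset":[-0.14,-0.06,-0.19],"twist":[0,0,0]},{"offset":[-0.14,-0.06,-0.19],"twist":[0,0,0]},{"offset":[-0.14,-0.06,-0.19],"twist":[0,0,0]}]'
python3 - <<'E'
from h import *
M=tool(get_obs());im=get_image("wrist");cv2.imwrite("pics/w9.png",im[:,:,::-1])
u=proj("wrist",[[*PIN,.02]],M)[0];print(u)
x,y=int(np.clip(u[0]-60,0,400)),int(np.clip(u[1]-190,0,240))
cv2.imwrite("pics/w9c.png",cv2.resize(im[y:y+240,x:x+300,::-1],None,fx=2.5,fy=2.5,interpolation=cv2.INTER_CUBIC));print(x,y)
E
```

```text
t: 34.6
tool_pos: [0.5624, 0.1696, 0.2026]
tool_rot: [-1.69, -2.645, -0.0]
contact_force: [-1.3, -0.1, 0.4]
opening: 0.0002
grip_force: 0.0
[263.03919696 128.77365142]
203 0
```

View pics/w9c.png

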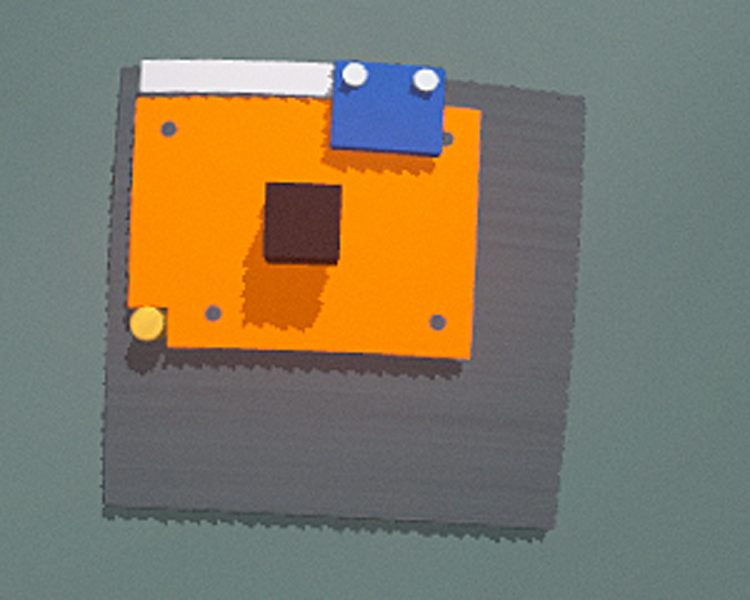

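```bash
python3 - <<'E'
from h import *
M=tool(get_obs());im=cv2.imread("pics/w9.png");h=cv2.cvtColor(im,cv2.COLOR_BGR2HSV);H,S,V=h[...,0].astype(int),h[...,1].astype(int),h[...,2]
# fence: near-white strip bottom edge (top face z .022); plate z=90 edge & plate z=0 edge at top z .020; bed front edge
def crop(px,py): return px/2.5+203,py/2.5
def line(P,z):
    W=np.array([ray("wrist",p,z,M)[:2] for p in P]);d=np.polyfit(W[:,0],W[:,1],1);return np.degrees(np.arctan(d[0])).round(2),W
o=((H>5)&(H<18)&(S>150)&(V>60))
w=((S<40)&(V>150))
pl=[];fe=[];lo=[]
for u in range(262,334,3):
    c=np.nonzero(w[10:60,u])[0]
    if len(c): fe.append((u,10+c.max()+.5))
    c=np.nonzero(o[10:160,u])[0]
    pl.append((u,10+c.min()-.5))
for u in range(274,388,3):
    c=np.nonzero(o[10:160,u])[0]; lo.append((u,10+c.max()+.5))
for n,P,z in(("fence",fe,.022),("plate z90",pl,.020),("plate z0",lo,.020)):
    a,W=line(P,z);print(n,len(P),a,W[0].round(4),W[-1].round(4))
m=seg("fixture","wrist")
m=np.clip(m+o,0,1)
r=fit(MOD["fixture"],[("wrist",m,M)],flat,[(.5133,.2685,np.radians(-67.5))],(.01,.01,.05));print(r.x[:2].round(4),np.degrees(r.x[2]).round(2)+90,r.fun)
E
```

```text
fence 24 21.88 [0.4452 0.2901] [0.501  0.3121]
plate z90 24 23.55 [0.4455 0.2888] [0.5008 0.3125]
plate z0 38 22.69 [0.4932 0.2109] [0.5826 0.2487]
fixture wrist [(0.58, [341.0, 118.0, 196.0, 193.0], 20936)]
[0.5147 0.2688] 21.930000000000007 0.07448301018873904
```

The fit puts the plate about 1° past nominal home, so it touches the fence. It is under the lip with the notch on the pin. Handing in.

```bash
python3 -c "
from station import *
print(finish_job())"
```

```text
the job is handed in; nothing more can be done
None
```

The job is handed in at about 35 s of the 72 s. The cover was leaned on the rest, regripped by its knob and laid about 38° askew at the pin. It was then pushed round until it stopped against the fence, under the blue lip, with its notch on the pin; I had no contact with the blue plate, the screwdriver or the tin.

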